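# Shut the lathe-chuck case and secure it with its turnbutton

### The job

Put the lathe chuck's plywood case away properly: first close its hinged lid fully, and only then turn the dark wooden turnbutton on the post at the front of the case so that its long end points straight in across the lid and holds it shut. Leave the other things on the bench where they are.

Things in the scene. Friction and masses are not known exactly. Their poses are not given: they have to be found in the camera images.
- case: Plywood case fixed to the bench, 160 (x) x 220 (y) x 85 mm high without its lid, with a lathe chuck and jaws inside. Origin: centre of its underside. Its own -x side is the front, where a solid wooden post, 50 (x) x 70 (y) mm, centred 105 mm in front of the origin and 97 mm high, carries the turnbutton; its +x side is the hinge side. z is up. The case does not move, but stands in another place and turned another way (about 40 to 86 degrees counter-clockwise) each time.
- lid (a joint): Angle of the lid, rad: 0 is fully shut, positive is open (it starts at 0.7 to 1.5; stop at 1.9). The lid is a plain plywood board, 160 x 220 x 12 mm, hinged along the top of the case's +x side; shut, its top is 97 mm above the bench, level with the post. The hinge is stiff: the lid stays where it is left and takes about 1 to 3 N at its free edge to push shut.
- lid_hinge (a point): Middle of the lid's hinge line: in the case's frame at x = +80, y = 0, z = 85 mm. The hinge line runs along the case's y axis, and the lid's underside goes through it.
- lid_edge (a point): Middle of the lid's free edge, on its top (outer) face: 160 mm from the hinge line and 12 mm out from the underside. It moves with the lid.
- turnbutton (a joint): Angle of the turnbutton about its upright pivot, rad, counter-clockwise positive seen from above. At 0 its long end points straight away from the lid (the case's -x); at +pi or -pi it points straight in over the lid (the case's +x): secured, and either way round will do. It starts between -1.5 and 1.5, clear of the lid; stops at +-3.6. It turns with slight friction (about 1.5 N pushed sideways 55 mm from the pivot), stays where it is left and has no click.
- button_pivot (a point): The turnbutton's pivot axis at half the bar's height: in the case's frame at x = -105, y = 0, z = 114 mm.
- button_tip (a point): Middle of the end face of the turnbutton's long end, 80 mm from the pivot, at half height. The turnbutton is a dark wooden bar, 100 mm long, 24 mm wide and 24 mm thick, that lies level from 102 to 126 mm above the bench; its short end reaches 20 mm from the pivot. Secured, the long end lies 55 mm in over the lid, 5 mm above its top.
- gouge: Bystander: turning gouge with pale wooden handle, 265 mm long, 32 mm high, lying beside the case. Origin: under the joint of handle and blade, blade to its +x.
- bowl: Bystander: turned wooden bowl, 120 mm across, 50 mm high, beside the case. Origin: centre of its underside.
- sanding_block: Bystander: cork sanding block, 110 x 60 x 40 mm, in front of the case. Origin: centre of its underside.
- blank: Bystander: round wooden blank, 100 mm across, 90 mm high, on the right of the bench. Origin: centre of its underside.
- mallet: Bystander: turned mallet standing on its head, 92 mm across, 245 mm high, on the right of the bench. Origin: centre of its underside.
- finish_can: Bystander: can of finish, 70 mm across, 120 mm high, on the left of the bench. Origin: centre of its underside.
- mug: Bystander: white mug, 80 mm across, 90 mm high, on the left of the bench. Origin: centre of its underside.

How it is judged:
On the way:
1. the lid is fully shut (within 0.03 rad) while the turnbutton is still clear of it (value of joint lid below 0.03 rad and x of button_tip in the frame of case below -0.06 m), for 0.2 s.
At the end, for the whole second after the job is handed in: The lid is shut within 0.03 rad (about 5 mm at its free edge), and the turnbutton lies at rest with its long end over the lid, within 20 degrees of straight in (its tip within 28 mm of the case's centre line) (value of joint lid below 0.03 rad and x of button_tip in the frame of case above -0.05 m and y of button_tip in the frame of case between -0.028 and 0.028 m and velocity of joint turnbutton between -0.05 and 0.05 rad/s); the robot touches nothing.
It fails at once if the turnbutton is turned in over the case while the lid is still up (value of joint lid above 0.1 rad and x of button_tip in the frame of case above -0.05 m).
It fails at once if a bystander is pushed more than 40 mm from its place or tipped over (distance of any of gouge, bowl, sanding_block, blank, mallet, finish_can, mug from where it was at the start of the episode above 0.04 m or angle between any of gouge, bowl, sanding_block, blank, mallet, finish_can, mug's own z axis and vertical above 0.5 rad).
It also fails if it takes over 54 s, if anything falls off the work surface, if the arm or the gripper's body presses on something with over 40 N, if the wrist force passes 120 N, or if a joint passes its speed limit or range.

### The arm

A 6-joint arm with a two-finger parallel gripper is mounted at the origin on the work surface. World frame = base frame: x ahead of the robot, y to its left, z up, the work surface at z = 0. Lengths are in m, angles in rad, forces in N, time in s.
With the tool pointing down it reaches from about 0.25 to 0.775 m from the base axis. Payload 4 kg.
Tool frame: the origin (TCP) lies on the centre line of the jaws, within the pads' length; the fingertips stand 14 mm ahead of it and the grasp point (between the pads) lies 5 mm behind it (robot.tcp_to_tips is the distance from the TCP to the fingertips, in m); z points along the fingers, y is the line along which they close (so a half turn about z gives the same grasp; the last joint's range is limited). The gripper opens to 94 mm and grips with 3 to 60 N. Pads are 16 mm wide; open, the fingers measure 119 mm over their backs; the gripper's body (75 mm by 177 mm) begins 78 mm behind the grasp point.
Start: joints at [1.183, 0.087, 1.371, -0, 1.684, -0.103], TCP at [0.155, 0.528, 0.22] pointing down, gripper open.
Joint ranges: [-3.1, 3.1], [-0.76, 2.03], [0.27, 2.55], [-1.08, 4.22], [0.17, 2.65], [-2.57, 2.57]. Speed limits (rad/s): [2.79, 2.79, 3.14, 3.14, 3.14, 3.14].

### API

Orientations are given as [roll, pitch, yaw] about the fixed x, y, z axes, in that order (R = Rz(yaw) Ry(pitch) Rx(roll)).
In Python, from bench import robot gives the robot as it stands.
- The arm moves only by the tool carry_out, never from a script. Its argument "increments" is a list of rows, each a list of 3 entries, a list of its own where there are three numbers: the closure in counts, from 0 (fully open) to 255 (shut), then the shift along the tool's x, y, z in mm, then the turn about the tool's z in degrees. In form: [[fingers, [dx, dy, dz], twist], ...]. A call has 1 to 8 rows; each row shifts and turns the commanded pose from where the row before left it, along the tool's axes as they then stand; what a row does not reach is not made up. A row lasts 1/10 s, in which the tool goes at most 50 mm and 8.59 degrees, less where a joint would pass 70% of its speed; a pose out of reach is approached as far as the arm can. A call with a gripper value outside its range is refused whole. The fingers move at their own pace and stop on an object; the grip force is fixed at half the most. Time passes only in rows, so rows that do not move let the fingers close. It gives the time, the measured TCP pose, the force, the opening and the grip force at its end, in the units of the state.
- robot.get_obs(): the state, without advancing time (a new reading comes with each control period).
- robot.snapshot(name): name is "side" or "top" or "wrist"; returns the picture (400x640x3 uint8, blue, green, red); there is no depth.
- robot.get_calibration(name): a dict with "vfov" (degrees; the focal length in pixels is half the picture's height over the tangent of half this angle, whatever the lens; pixels are square), "cx", "cy" (the principal point, pixels), "T" (4x4, takes a point from camera to world coordinates). Camera axes: x right, y down, z forward; pixel columns grow to the right and rows downward; lengths in m; the calibration is good to about 2 mm. A picture is of the moment at which its call begins: read the wrist's pose just before it. get_calibration takes no time and is no camera call; for the wrist camera it gives the pose at the moment of the call.
- robot.close_job(): hands the job in; it is judged then, once.
The state is a dict: "time": time; "joint_positions": joint angles; "qvel": joint speeds; "joint_torque": joint torques, N m; "tool_pos": TCP position; "ee_rot": TCP orientation; "wrist_force": force on the tool from outside, world axes, zero at the start; "wrist_torque": the same for the moment, N m; "width": finger opening in m; "finger_force": force on a finger pad.
Only numpy, scipy, OpenCV 4.12 (cv2) and the standard library are available. Lean on these libraries where they do the work, as an engineer would, in place of code of your own. Each camera call takes 0.05 s, during which the arm holds its last target. There are 200 camera calls.

## Working session

There is one attempt and no reset: what is moved stays moved. The work goes in short steps, Python scripts to look and compute and a tool call to move; the robot and the scene stay as the last step left them, time stands still between calls to the robot, and variables do not carry over. Pictures are saved under pics/ and viewed, at most 10 in all, crops included, and the job is handed in when it is done.

Besides the shell and the picture viewer there is one more tool, called after "Emit:" as name(argument=value, ...), one argument or row to a line, values as JSON. carry_out: Moves the arm, as the interface text tells. Its arguments: {"type":"object","properties":{"increments":{"type":"array","items":{"type":"array"}}},"required":["increments"]}

```bash
mkdir -p pics
python3 - <<'E'
from bench import robot
import cv2,numpy as np,pickle
o=robot.get_obs();print(o['tool_pos'],o['ee_rot'],o['time'])
d={}
for n in("top","side"):
    c=robot.get_calibration(n);im=robot.snapshot(n);cv2.imwrite(f"pics/{n}0.png",im);d[n]=c;print(n,c)
E
```

```text
[0.15435029 0.52736191 0.21832581] [-3.13940945e+00 -1.64622523e-04  2.85679941e+00] 0.0
top {'vfov': 54.96816647498618, 'cx': 316.9245394064281, 'cy': 202.09420091131628, 'T': array([[ 0.01692977, -0.99395763,  0.10845098,  0.47808033],
       [-0.99984478, -0.01630038,  0.0066874 , -0.00323132],
       [-0.0048792 , -0.10854737, -0.9940793 ,  1.09011652],
       [ 0.        ,  0.        ,  0.        ,  1.        ]])}
side {'vfov': 45.55770783912614, 'cx': 316.6855061368501, 'cy': 192.88965740179236, 'T': array([[ 0.9215804 , -0.22615232,  0.31550705,  0.18159189],
       [-0.38782737, -0.50139677,  0.77342822, -1.05316001],
       [-0.01671838, -0.83513856, -0.54978549,  0.84478572],
       [ 0.        ,  0.        ,  0.        ,  1.        ]])}
```

View pics/top0.png

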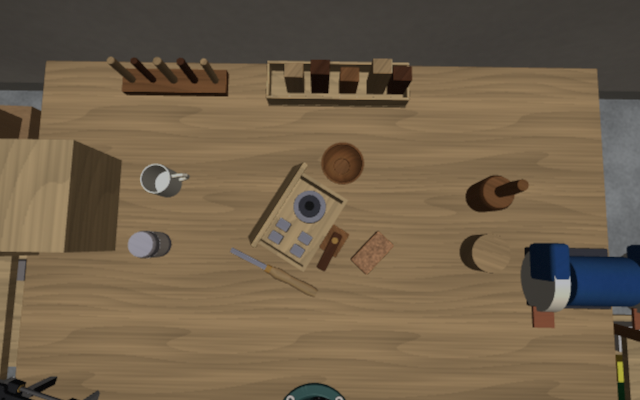

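View pics/side0.png

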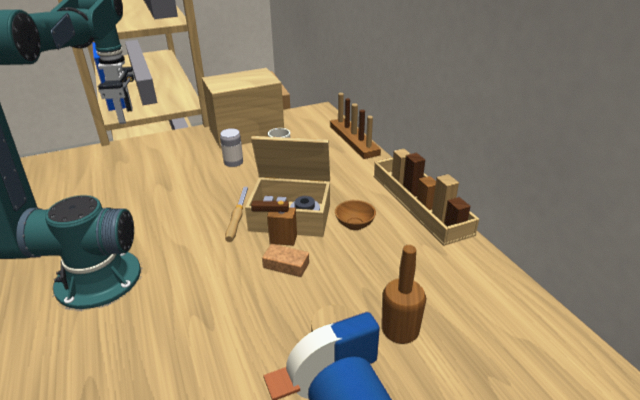

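The top view shows the case at about (300,218), its lid nearly upright along (305,168)-(255,235), the post and button at about (335,245), and the gouge, bowl and sanding block close by. I'll enlarge both views.

Run:
```python
import cv2,numpy as np
a=cv2.imread("pics/top0.png")[150:310,225:405];b=cv2.imread("pics/side0.png")[120:280,215:395]
f=lambda i:cv2.resize(i,None,fx=4.4,fy=4.4,interpolation=cv2.INTER_CUBIC)[:,:]
g=lambda i:cv2.convertScaleAbs(i,alpha=1.6)
x=cv2.resize(g(a),(790,590),interpolation=cv2.INTER_CUBIC);cv2.imwrite("pics/tc.png",cv2.resize(g(a),(675,600),interpolation=cv2.INTER_CUBIC))
cv2.imwrite("pics/sc.png",cv2.resize(g(b),(675,600),interpolation=cv2.INTER_CUBIC))
```

```text
(no output)
```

View pics/tc.png

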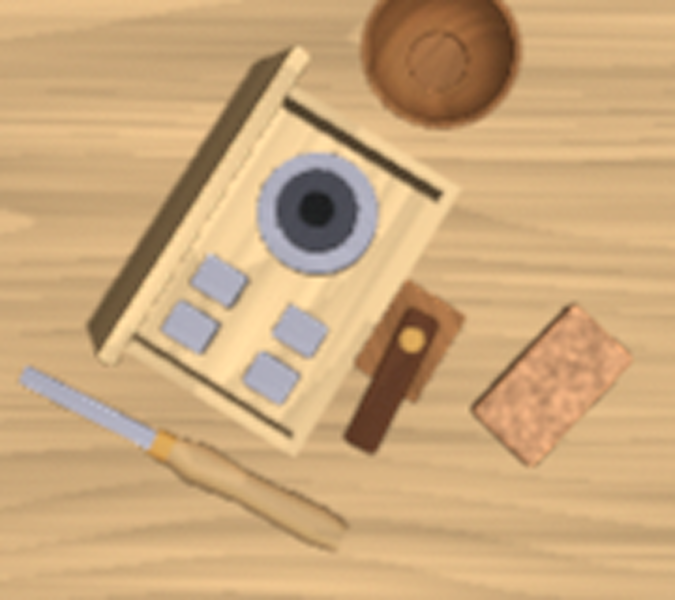

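View pics/sc.png

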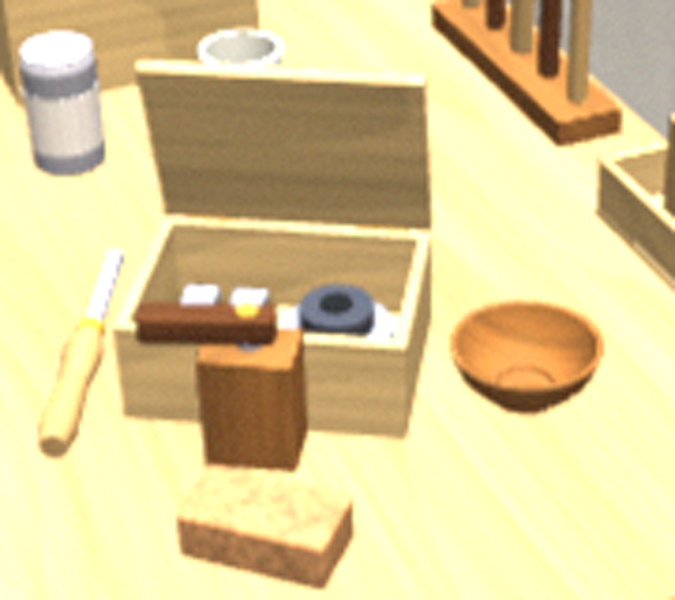

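The crops show the pivot at crop (411,340), the button's long end at (361,444), the case's front top corners at (460,187) and (297,455), and the lid's free edge ends at about (300,52) and (105,358). The lid is nearly upright.

```bash
cat > h.py <<'E'
from bench import robot
import numpy as np
def ray(n,u,v,z,c=None):
    c=c or robot.get_calibration(n);f=200/np.tan(np.radians(c['vfov']/2))
    d=c['T'][:3,:3]@[(u-c['cx'])/f,(v-c['cy'])/f,1];o=c['T'][:3,3]
    return o+d*(z-o[2])/d[2]
E
python3 - <<'E'
from h import *
np.set_printoptions(precision=4,suppress=True)
T=lambda x,y,z:ray("top",225+x/3.75,150+y/3.75,z)
S=lambda x,y,z:ray("side",215+x/3.75,120+y/3.75,z)
p=T(411,340,.129);tip=T(361,444,.126)
a=T(460,187,.085);b=T(297,455,.085);print("piv",p,"side",S(247,311,.129),"tip",tip,np.linalg.norm(p-tip))
print("front",a,b,np.linalg.norm(a-b),"side",S(408,347,.085),S(122,328,.085))
y=(b-a)/np.linalg.norm(b-a);x=np.array([y[1],-y[0],0]);yaw=np.arctan2(x[1],x[0]);print("yaw",np.degrees(yaw),"x",x)
o=(a+b)/2+.08*x;o2=p+.105*x;print("origins",o,o2)
dt=tip-p;print("button",np.degrees(np.arctan2(dt@y,-dt@x)))
# lid edge ends via two views
def R(n,u,v):
    q0=ray(n,u,v,.1);q1=ray(n,u,v,.3);return q0,(q1-q0)/np.linalg.norm(q1-q0)
for t,s in(((300,50),(424,80)),((105,362),(140,66))):
    q,d=R("top",225+t[0]/3.75,150+t[1]/3.75);r,e=R("side",215+s[0]/3.75,120+s[1]/3.75)
    k=np.linalg.lstsq(np.c_[d,-e],r-q,rcond=None)[0];P=q+k[0]*d;Q=r+k[1]*e
    m=(P+Q)/2;print(m,np.linalg.norm(P-Q),"case",(m-o)@x,(m-o)@y)
for n,(u,v,z) in dict(gouge_end=(340,545,.015),gouge_j=(160,445,.015),bowl=(441,62,.05),s1=(575,305,.04),s2=(630,355,.04),s3=(475,410,.04),s4=(530,465,.04)).items():
    m=T(u,v,z);print(n,m,"case",(m-o)@x,(m-o)@y)
E
```

```text
piv [ 0.4872 -0.0424  0.129 ] side [ 0.4868 -0.0518  0.129 ] tip [ 0.4183 -0.0103  0.126 ] 0.07600843458983683
front [ 0.595  -0.0772  0.085 ] [0.4075 0.0333 0.085 ] 0.21757710435827107 side [ 0.5975 -0.0822  0.085 ] [0.4134 0.0269 0.085 ]
yaw 59.46634986916923 x [0.508  0.8613 0.    ]
origins [0.5419 0.0469 0.085 ] [0.5405 0.0481 0.129 ]
button 84.43712891150473
[0.6599 0.0307 0.2359] 0.0019933764914283757 case 0.045930649184904825 -0.10993279377355088
[0.4726 0.1413 0.2365] 0.004903119922715196 case 0.046033301017671224 0.10761836990480082
gouge_end [0.3383 0.0031 0.015 ] case -0.14120264454958822 0.15308166786413505
gouge_j [0.4082 0.1369 0.015 ] case 0.009564650472393174 0.16090760204749968
bowl [ 0.691  -0.0651  0.05  ] case -0.02077425854180215 -0.1853773741772073
s1 [ 0.5153 -0.1647  0.04  ] case -0.1958182659545437 -0.08463280364792487
s2 [ 0.4799 -0.2044  0.04  ] case -0.24803240174270966 -0.07431097609079063
s3 [ 0.4386 -0.0927  0.04  ] case -0.17274805526645767 0.018038504433414246
s4 [ 0.4002 -0.1324  0.04  ] case -0.22646959001602274 0.030926284439872248
```

Case origin is about (0.542, 0.045), yaw 59.5°, lid about 1.35 rad, and the button points along case +y (about -84°). I'll turn the tool so its x lies along case x, fingers shut. After that I push the lid over from the hinge side.

Emit:
carry_out(
  increments=[
    [255,[0,0,0],8],
    [255,[0,0,0],8],
    [255,[0,0,0],8],
    [255,[0,0,0],8],
    [255,[0,0,0],8],
    [255,[0,0,0],8],
    [255,[0,0,0],8],
    [255,[0,0,0],8],
  ],
)

```text
time: 0.9
tool_pos: [0.1544, 0.5276, 0.2188]
ee_rot: [-3.141, 0.001, 1.734]
wrist_force: [0.8, 0.2, 0.2]
width: 0.0335
finger_force: 0.0
```

Emit:
carry_out(
  increments=[
    [255,[0,0,0],8],
    [255,[0,0,0],8],
    [255,[0,0,0],8],
    [255,[0,0,0],8],
    [255,[0,0,0],8],
    [255,[0,0,0],0],
  ],
)

```text
time: 1.5
tool_pos: [0.1545, 0.5276, 0.2188]
ee_rot: [3.141, 0.001, 1.042]
wrist_force: [0.3, 0.2, 0.1]
width: 0.0005
finger_force: 0.0
```

```bash
cat >> h.py <<'E'
O=np.array([.542,.045,0]);YAW=np.radians(59.5)
CX=np.array([np.cos(YAW),np.sin(YAW),0]);CY=np.array([-CX[1],CX[0],0])
def st():
    o=robot.get_obs();p=o['tool_pos']-O
    print("t",o['time'],"case mm",np.round([p@CX*1e3,p@CY*1e3,p[2]*1e3],1),"rpy",np.round(np.degrees(o['ee_rot']),1),"F",np.round([o['wrist_force']@CX,o['wrist_force']@CY,o['wrist_force'][2]],1),o['width'])
E
python3 -c "
from h import *
st()"
```

```text
t 1.5 case mm [219.1 578.8 218.8] rpy [1.80e+02 1.00e-01 5.97e+01] F [ 0.3 -0.1  0.1] 0.000544672963973044
```

Emit:
carry_out(
  increments=[
    [255,[0,40,0],0],
    [255,[0,40,0],0],
    [255,[0,40,0],0],
    [255,[0,40,0],0],
    [255,[0,40,0],0],
    [255,[0,40,0],0],
    [255,[0,40,0],0],
    [255,[0,40,0],0],
  ],
)

```text
time: 2.3
tool_pos: [0.4319, 0.3652, 0.2192]
ee_rot: [-3.141, 0.0, 1.045]
wrist_force: [-0.7, -0.3, -0.5]
width: 0.0005
finger_force: 0.0
```

Emit:
carry_out(
  increments=[
    [255,[-10,40,0],0],
    [255,[-15,40,0],0],
    [255,[-15,40,0],0],
    [255,[-15,40,0],0],
    [255,[-15,40,0],0],
    [255,[-15,40,0],0],
    [255,[-14,19,0],0],
    [255,[0,0,0],0],
  ],
)

```text
time: 3.1
tool_pos: [0.6055, 0.1468, 0.2183]
ee_rot: [-3.141, 0.002, 1.04]
wrist_force: [0.1, -0.1, -0.0]
width: 0.0008
finger_force: 0.0
```

```bash
python3 -c "
from h import *
import cv2
st()
im=robot.snapshot('side');cv2.imwrite('pics/s1.png',cv2.resize(cv2.convertScaleAbs(im[20:280,150:440],alpha=1.5),None,fx=2,fy=2))"
```

```text
t 3.1 case mm [120.   -3.1 218.3] rpy [-1.80e+02  1.00e-01  5.96e+01] F [-0.1 -0.1 -0. ] 0.0007763773013775903
```

View pics/s1.png

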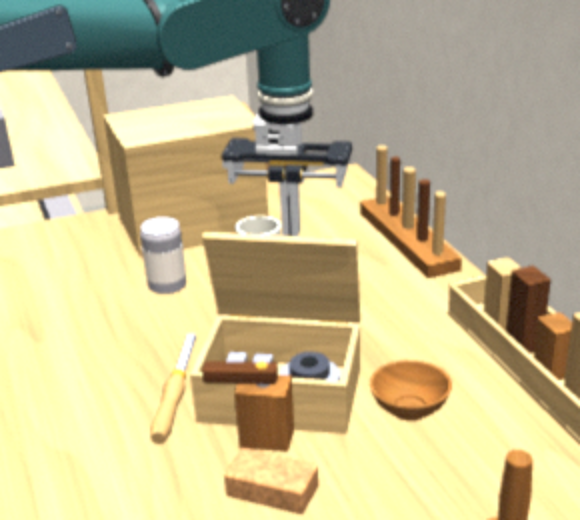

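The fingers stand behind the upright lid (about (290,230) in the crop) with nothing in the way. Pushing along the lid's arc.

Emit:
carry_out(
  increments=[
    [255,[-16,0,0],0],
    [255,[-16,0,0],0],
    [255,[-15,0,0],0],
    [255,[-15,0,3],0],
    [255,[-14,0,5],0],
    [255,[-13,0,7],0],
    [255,[-13,0,7],0],
    [255,[0,0,0],0],
  ],
)

```text
time: 3.95
tool_pos: [0.5516, 0.0615, 0.1974]
ee_rot: [-3.141, 0.0, 1.041]
wrist_force: [0.9, -0.2, 0.0]
width: 0.0007
finger_force: 0.0
```

Emit:
carry_out(
  increments=[
    [255,[-11,0,10],0],
    [255,[-11,0,10],0],
    [255,[-7,0,10],0],
    [255,[-7,0,10],0],
    [255,[-5,0,11],0],
    [255,[-4,0,11],0],
    [255,[0,0,0],0],
  ],
)

```text
time: 4.65
tool_pos: [0.529, 0.0228, 0.1329]
ee_rot: [-3.139, 0.002, 1.041]
wrist_force: [0.2, 0.1, -1.2]
width: 0.0006
finger_force: 0.0
```

```bash
python3 -c "
from h import *
st()"
```

```text
t 4.65 case mm [-2.580e+01 -1.000e-01  1.329e+02] rpy [-1.798e+02  1.000e-01  5.970e+01] F [ 0.2 -0.1 -1.2] 0.0005792887831659789
```

Emit:
carry_out(
  increments=[
    [255,[-3,0,10],0],
    [255,[-2,0,8],0],
    [255,[0,0,5],0],
    [255,[0,0,2],0],
    [255,[0,0,0],0],
  ],
)

```text
time: 5.15
tool_pos: [0.5277, 0.0184, 0.1112]
ee_rot: [3.141, 0.001, 1.042]
wrist_force: [-1.9, -0.3, 4.3]
width: 0.0003
finger_force: 2.3
```

Emit:
carry_out(
  increments=[
    [255,[0,0,3],0],
    [255,[0,0,2],0],
    [255,[0,0,0],0],
    [255,[0,0,0],0],
    [255,[0,0,0],0],
  ],
)

```text
time: 5.65
tool_pos: [0.5278, 0.0185, 0.111]
ee_rot: [3.139, 0.0, 1.042]
wrist_force: [-9.2, -1.4, 22.7]
width: 0.0007
finger_force: 11.1
```

```bash
python3 -c "
from h import *
import cv2
st()
im=robot.snapshot('side');cv2.imwrite('pics/s2.png',cv2.resize(cv2.convertScaleAbs(im[120:280,215:395],alpha=1.5),None,fx=3,fy=3))"
```

```text
t 5.65 case mm [-30.   -1.2 111. ] rpy [179.8   0.   59.7] F [-5.9  7.2 22.7] 0.0006588513432042413
```

View pics/s2.png

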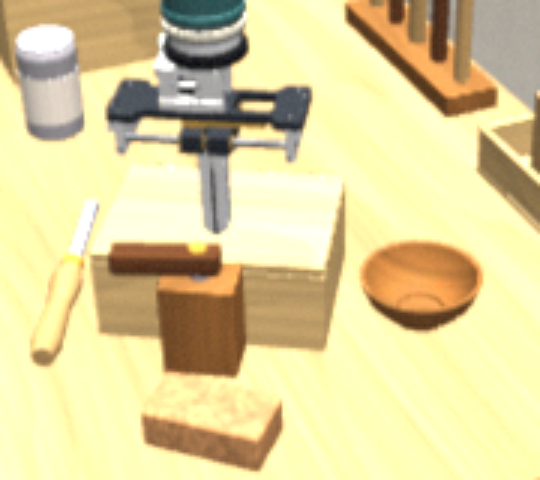

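The lid lies flat, with a hard stop at tip height 97 mm. The button still points to case +y, clear of the lid. Next I lift and go round to the bar's outer side.

Emit:
carry_out(
  increments=[
    [255,[0,0,-20],0],
    [255,[0,0,-30],0],
    [255,[0,0,-17],0],
    [255,[-30,-13,0],0],
    [255,[-35,-13,0],0],
    [255,[-35,-13,0],0],
    [255,[-25,-12,0],0],
    [255,[0,0,0],0],
  ],
)

```text
time: 6.5
tool_pos: [0.4185, -0.0645, 0.1722]
ee_rot: [-3.141, 0.001, 1.039]
wrist_force: [-0.6, -0.0, -1.2]
width: 0.0005
finger_force: 0.0
```

Emit:
carry_out(
  increments=[
    [255,[0,0,20],0],
    [255,[0,0,20],0],
    [255,[0,0,6],0],
    [255,[0,0,0],0],
  ],
)

```text
time: 6.9
tool_pos: [0.4202, -0.0627, 0.1252]
ee_rot: [-3.139, 0.0, 1.042]
wrist_force: [0.9, -0.6, 0.7]
width: 0.0007
finger_force: 0.0
```

```bash
python3 -c "
from h import *
st()"
```

```text
t 6.9 case mm [-154.6   50.3  125.2] rpy [-179.8    0.    59.7] F [-0.1 -1.1  0.7] 0.0007362513592207426
```

Emit:
carry_out(
  increments=[
    [255,[15,0,0],0],
    [255,[15,-1,0],0],
    [255,[12,-3,0],0],
    [255,[11,-3,0],0],
    [255,[9,2,0],0],
    [255,[9,2,0],0],
    [255,[9,4,0],0],
    [255,[0,0,0],0],
  ],
)

```text
time: 7.7
tool_pos: [0.4628, 0.0064, 0.1263]
ee_rot: [-3.141, -0.002, 1.043]
wrist_force: [-0.3, -0.4, 0.3]
width: 0.0007
finger_force: 0.0
```

Emit:
carry_out(
  increments=[
    [255,[5,5,0],0],
    [255,[5,5,0],0],
    [255,[5,4,0],0],
    [255,[2,4,0],0],
    [255,[2,4,0],0],
    [255,[0,0,0],0],
  ],
)

```text
time: 8.3
tool_pos: [0.4912, 0.0106, 0.1265]
ee_rot: [3.141, -0.001, 1.041]
wrist_force: [-0.1, -0.0, 0.8]
width: 0.0004
finger_force: 0.0
```

```bash
python3 -c "
from h import *
import cv2
st()
im=robot.snapshot('side');cv2.imwrite('pics/s3.png',cv2.resize(cv2.convertScaleAbs(im[120:280,215:395],alpha=1.5),None,fx=3,fy=3))"
```

```text
t 8.3 case mm [-55.4  26.3 126.5] rpy [180.   -0.   59.7] F [-0.1  0.1  0.8] 0.000387938032347046
```

View pics/s3.png

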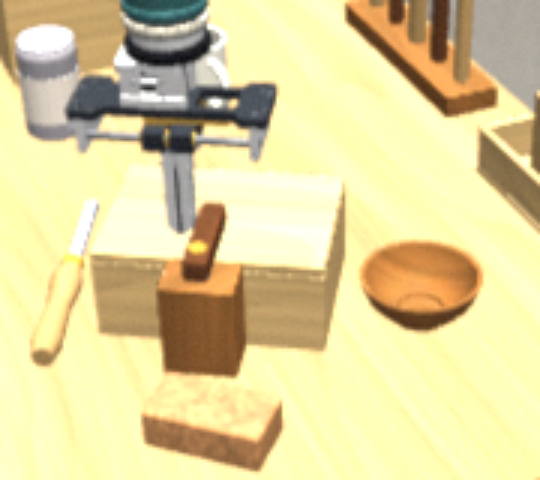

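The button now lies in over the lid, from about (197,265) to (213,208). I'll back off, rise, and measure it from above.

Emit:
carry_out(
  increments=[
    [255,[0,-15,0],0],
    [255,[0,-20,0],0],
    [255,[0,0,-40],0],
    [255,[0,0,-40],0],
    [255,[0,-40,0],0],
    [255,[0,-40,0],0],
    [255,[0,-40,0],0],
    [255,[0,-40,0],0],
  ],
)

```text
time: 9.15
tool_pos: [0.3199, 0.1098, 0.2065]
ee_rot: [3.141, -0.001, 1.041]
wrist_force: [0.1, -0.6, 0.7]
width: 0.0003
finger_force: 0.0
```

Emit:
carry_out(
  increments=[
    [255,[0,-40,0],0],
    [255,[0,-40,0],0],
    [255,[0,-40,0],0],
    [255,[0,0,0],0],
  ],
)

```text
time: 9.55
tool_pos: [0.2148, 0.1713, 0.2068]
ee_rot: [-3.142, -0.003, 1.05]
wrist_force: [-0.3, -0.3, -0.5]
width: 0.0007
finger_force: 0.0
```

```bash
python3 -c "
from h import *
import cv2
st()
im=robot.snapshot('top');cv2.imwrite('pics/t2.png',cv2.resize(cv2.convertScaleAbs(im[150:310,225:405],alpha=1.6),(675,600),interpolation=cv2.INTER_CUBIC))"
```

```text
t 9.55 case mm [-57.2 346.  206.8] rpy [-180.    -0.2   60.2] F [-0.4  0.1 -0.5] 0.0006897722369356822
```

View pics/t2.png

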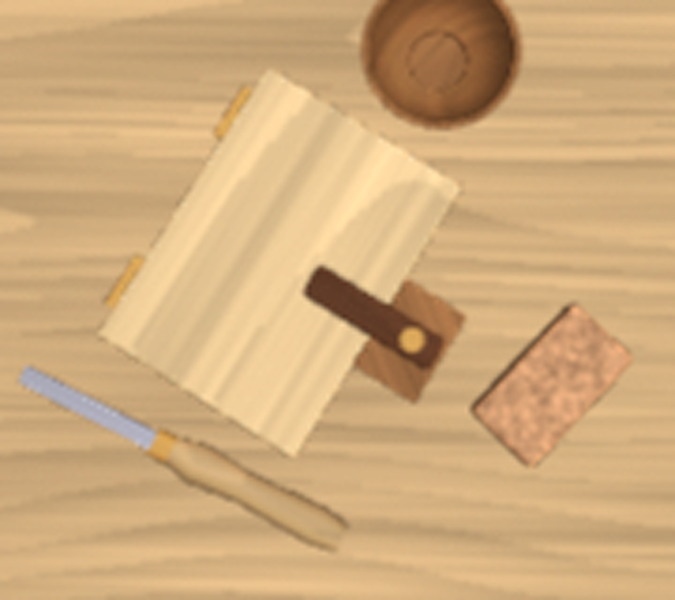

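From above, the bar runs (411,340) to (314,282), a slope of 30.9°, and the lid's side has a slope of 31.4°. So the button points straight in, the lid is flat and the other things haven't moved.

```bash
python3 -c "
from bench import robot
print(robot.close_job())"
```

```text
the job is handed in; nothing more can be done
None
```

The lid is fully shut, the turnbutton was then turned to point straight in across it (within about 1°), the bystanders I could see round the case haven't moved, and the job is handed in at about 10 s; it returned no verdict.

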